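Test the window fan's push-pull switch

ROBOT

A 6-joint arm with a two-finger parallel gripper is mounted at the origin on the work surface. World frame = base frame: x ahead of the robot, y to its left, z up, the work surface at z = 0. Lengths are in m, angles in rad, forces in N, time in s.
With the tool pointing down it reaches from about 0.375 to 0.975 m from the base axis. Payload 3.8 kg.
Tool frame: the origin (TCP) lies at the very end of the fingers, on their centre line; the grasp point (between the pads) lies 19 mm behind it; z points along the fingers, y is the direction in which the jaws open and shut (so a half turn about z gives the same grasp; the last joint's range is limited). The gripper opens to 85 mm and grips with 20 to 120 N. Pads are 22 mm wide; open, the fingers measure 114 mm over their backs; the gripper's body (76 mm by 85 mm) begins 54 mm behind the grasp point. The pads swing forward as they close: fully open they stand 13 mm farther back than shut.
Start: joints at [1.19, 0.264, 1.604, -0, 1.274, -0.037], TCP at [0.228, 0.635, 0.231] pointing down, gripper open.
Joint ranges: [-2.63, 2.63], [-0.94, 2.18], [0.31, 2.57], [-1.31, 4.45], [0, 2.66], [-2.55, 2.55]. Speed limits (rad/s): [2.57, 2.57, 3.14, 3.14, 3.14, 3.14].

INTERFACE

Orientations are given as a rotation vector (axis times angle).
In Python, from workcell import bot, viewer gives the robot as it stands.
- The arm moves only by the tool jog_arm, never from a script. Its argument "motion" is a list of rows, each an object of numbers: "dx", "dy", "dz": the shift along the world's x, y, z in cm; "turn": the turn about the world's z in rad. A call has 1 to 12 rows; each row shifts and turns the commanded pose from where the row before left it; what a row does not reach is not made up. A row lasts 1/12 s, in which the tool goes at most 41.7 mm and 7.16 degrees, less where a joint would pass 70% of its speed; a pose out of reach is approached as far as the arm can. A call is refused whole if a number of a shift passes 4.17 or a number of a turn 0.125, either way. A call with a gripper value outside its range is refused whole. "fingers" is the finger opening in cm, from 0 to 8.54, set as the call begins (left out, the last holds). The fingers move at their own pace and stop on an object; "grip_force" is the grip in N (left out, the last holds). Time passes only in rows, so rows that do not move let the fingers close. It gives the time, the measured TCP pose, the force and the opening at its end, in the units of the state.
- bot.read_state(): the state, without advancing time (a new reading comes with each control period).
- viewer.read_camera(name): name is "scene" or "top"; returns (picture, depth): 384x512x3 uint8, red, green, blue; 384x512 float32, m along the optical axis (not along the pixel's ray), 0 where there is no reading.
- viewer.camera_info(name): a dict with "vertical_fov" (degrees; the focal length in pixels is half the picture's height over the tangent of half this angle, whatever the lens; pixels are square), "cx", "cy" (the principal point, pixels), "dist" ([k1, k2, p1, p2, k3] as OpenCV has them; the pictures are not rectified), "R" (3x3) and "t" (3): a world point X has camera coordinates R X + t. Camera axes: x right, y down, z forward; pixel columns grow to the right and rows downward; lengths in m; the calibration is good to about 2 mm. A picture is of the moment at which its call begins. camera_info takes no time and is no camera call.
- bot.finish_job(): hands the job in, once; it reports no verdict.
The state is a dict: "time": time; "q": joint angles; "joint_vel": joint speeds; "joint_torque": joint torques, N m; "tool_pos": TCP position; "tcp_rot": TCP orientation; "wrist_force": force on the tool from outside, world axes, zero at the start; "torque": the same for the moment, N m; "width": opening from 0.0 (shut) to 1.0 (fully open).
Only numpy, scipy, OpenCV 4.12 (cv2) and the standard library are available. Lean on these libraries where they do the work, as an engineer would, in place of code of your own. Each camera call takes 0.05 s, during which the arm holds its last target. There are 200 camera calls.

TASK

The power is back after load-shedding: test the window fan by pulling the blue knob of its switch box straight up to its stop, leave it out for at least two seconds, then push it back down fully home and let go. Leave the white lamp knob where it is, and do not knock the red mug away or over.

Things in the scene. Friction and masses are not known exactly. Their poses are not given: they have to be found in the camera images.
- fan_knob_center (a point): Centre (half-way up) of the fan's knob, moving with it: upright blue cylinder, 34 mm diameter, 30 mm tall, steel disc on top, axis vertical. It stands on a grey switch box 90 x 90 x 45 mm fixed to the counter, marked with a small blue fan. Home, it sits on a steel collar 22 mm wide, 14 mm tall: its centre is 29 mm above the box, 74 mm above the counter, with 14 mm free under its edge.
- fan_knob (a joint): How far the blue fan knob is pulled up, m: 0 = home (off, as at the start), 0.020 = out (on); hard stops at both ends. A stiff stem: about 4 N slides it either way, and it stays by itself wherever it is left.
- lamp_knob (a joint): The same for the lamp's knob, left at 0 (home): an equal knob, but white, on an equal grey box with a small yellow dot. The two boxes and the mug stand side by side across the counter in any order, centres at least 160 mm apart.
- mug: Red enamel mug, 80 mm across, 85 mm tall, handle at its +y reaching about 76 mm from its axis; loose, about 0.18 kg, upright. Origin at the centre of its underside, z up. A bystander, as are the sugar jar, coaster and kettle farther to the sides.
Things that resemble listed ones, but are neither listed nor needed, are in the scene too. What is shaped like the part that bears fan_knob_center but pink is not meant.

How it is judged:
On the way, in this order (a step that is already met when the one before it is completed fails the run):
1. the fan knob is pulled out and stays out for a second and a half (value of joint fan_knob above 0.014 m), for 1.5 s.
2. the fan knob is pushed back home (value of joint fan_knob below 0.005 m), for 0.2 s.
At the end, for the whole second after the job is handed in: After having been out (more than 14 mm of its 20 mm) for 1.5 s, the fan knob is home to within 5 mm and released; the lamp knob is home to within 5 mm; the mug stands upright, at rest, within 40 mm of where it began (value of joint each of fan_knob, lamp_knob below 0.005 m and distance of mug from where it was at the start of the episode below 0.04 m and angle between mug's own z axis and vertical below 0.2 rad and linear speed of mug below 0.02 m/s); the robot touches nothing.
It fails at once if the lamp knob is pulled (value of joint lamp_knob above 0.008 m).
It fails at once if the mug is knocked away or over (distance of mug from where it was at the start of the episode above 0.06 m or angle between mug's own z axis and vertical above 0.6 rad).
It also fails if it takes over 35 s, if anything falls off the work surface, if the arm or the gripper's body presses on something with over 40 N, if the wrist force passes 120 N, or if a joint passes its speed limit or range.

## Working session

There is one attempt and no reset: what is moved stays moved. The work goes in short steps, Python scripts to look and compute and a tool call to move; the robot and the scene stay as the last step left them, time stands still between calls to the robot, and variables do not carry over. Pictures are saved under pics/ and viewed, about 8 in all and at most 12, crops included, and the job is handed in when it is done.

Besides the shell and the picture viewer there is one more tool, called after "Emit:" by a JSON object that holds its "fn" and its "kwargs". jog_arm: Moves the arm, as the interface text tells. Its arguments: {"type":"object","properties":{"motion":{"type":"array"},"fingers":{"type":"number"},"grip_force":{"type":"number"}},"required":["motion"]}

```bash
mkdir -p pics; cat > h.py <<'E'
import numpy as np, cv2
from workcell import bot, viewer
def cam(n):
    i=viewer.camera_info(n); f=192/np.tan(np.radians(i["vertical_fov"])/2)
    K=np.array([[f,0,i["cx"]],[0,f,i["cy"]],[0,0,1.]])
    return K,np.array(i["dist"],float),np.array(i["R"]),np.array(i["t"])
def ray(n,uv,z):
    K,d,R,t=cam(n); p=cv2.undistortPoints(np.array([[uv]],float),K,d)[0,0]
    o=-R.T@t; v=R.T@np.array([p[0],p[1],1]); return o+v*(z-o[2])/v[2]
def proj(n,X):
    K,d,R,t=cam(n); return cv2.projectPoints(np.array([X],float),cv2.Rodrigues(R)[0],t,K,d)[0].ravel()
def shot(n,name=None):
    im,dp=viewer.read_camera(n); im=im[:,:,::-1].copy()
    if name: cv2.imwrite(f"pics/{name}.png",im)
    return im,dp
E
python3 - <<'E'
from h import *
a,_=shot("top","t0");b,_=shot("scene","s0")
s=bot.read_state();print(s)
for n in("top","scene"):print(n,-cam(n)[2].T@cam(n)[3])
for n,im in(("top",a),("scene",b)):
    h=cv2.cvtColor(im,cv2.COLOR_BGR2HSV)
    m=cv2.inRange(h,(95,100,50),(130,255,255))
    k,l,st,c=cv2.connectedComponentsWithStats(m)
    for i in range(1,k):
        if st[i,4]>15:print(n,st[i],c[i].round(1))
E
```

```text
{'time': 0.1, 'q': array([ 1.19010028e+00,  2.64700653e-01,  1.60525296e+00,  1.53702564e-05,
        1.27370327e+00, -3.69066373e-02]), 'joint_vel': array([-0.00029793, -0.00218977, -0.00251757,  0.00219999, -0.00021101,
        0.00105207]), 'joint_torque': array([ 3.34807837e-04, -5.16704893e+01, -3.68588018e+01,  1.55521953e-06,
        6.29248112e-03,  1.43148947e-05]), 'tool_pos': array([0.22726625, 0.63488053, 0.23006275]), 'tcp_rot': array([-0.53729872, -3.09485474,  0.00316682]), 'wrist_force': array([-1.56547120e+00,  3.33684554e-04, -4.49641291e-01]), 'torque': array([-0.07879076,  0.01469298,  0.02039105]), 'width': 1.0010971187696704}
top [0.33706157 0.00742658 1.02566323]
scene [ 0.87922939 -0.57430821  0.85015644]
top [233 176  13  11  50] [239.  182.1]
top [249 182  16  17 137] [256.4 190.6]
top [285 261  16  15  93] [292.4 268.2]
scene [   0    0   42   48 1410] [18.1 20.9]
scene [99 30 23  5 38] [110.2  31.2]
scene [83 35 14 28 47] [87.6 47.3]
scene [186 171  16  19 174] [194.2 181.4]
scene [266 183  17  20 221] [273.7 193.5]
scene [287 191  12   9  52] [292.2 196.1]
```

View pics/t0.png

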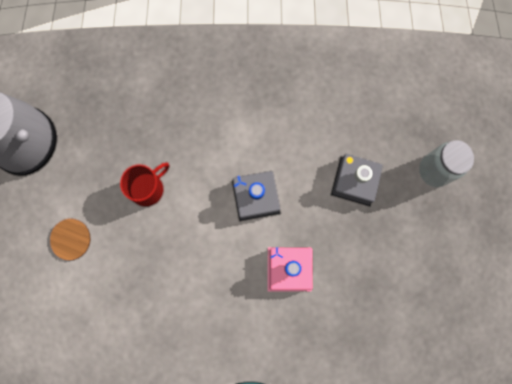

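View pics/s0.png

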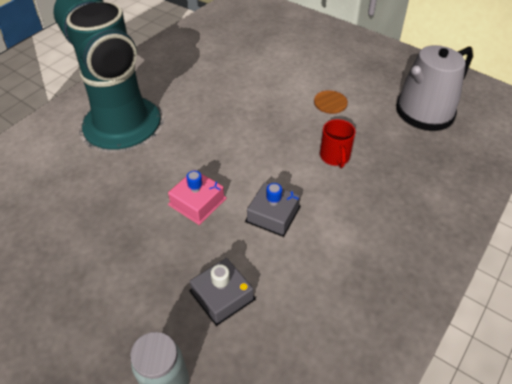

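The switch-like candidates are the blue knob on the grey box (top 256,190), the blue knob on the pink box (292,268, a decoy) and the white knob on a grey box with a yellow dot (365,173). I choose the one on the grey box with the blue fan mark. Next I check it in a close crop and measure it.

```bash
python3 - <<'E'
from h import *
a=cv2.imread("pics/t0.png");b=cv2.imread("pics/s0.png")
A=cv2.resize(a[150:310,200:400],None,fx=3,fy=3,interpolation=cv2.INTER_CUBIC)[:, :600]
B=cv2.resize(b[160:240,230:320],None,fx=5,fy=5,interpolation=cv2.INTER_CUBIC)
cv2.imwrite("pics/c0.png",np.hstack([A[:400,:350],B[:400]]))
# disc top rays at z=.089; knob center from scene at z~.074
for nm,uv,z in(("top fan",(256.8,190),.089),("top pink",(292.6,268),.089),("top lamp",(364.6,173),.089),("mug top",(142,184),.085),("kettle",(22,135),.2)):
    print(nm,ray("top",uv,z).round(4))
for z in(.074,.089):print("scene",z,ray("scene",(273.7,193.5),z).round(4))
X=ray("top",(256.8,190),.089);print(proj("scene",X),proj("scene",X-[0,0,.03]),proj("top",X-[0,0,.03]))
E
```

```text
top fan [ 0.513  -0.0127  0.089 ]
top pink [ 0.3534 -0.0848  0.089 ]
top lamp [ 0.5504 -0.2397  0.089 ]
mug top [0.526  0.2271 0.085 ]
kettle [0.601  0.4482 0.2   ]
scene 0.074 [ 0.516  -0.0174  0.074 ]
scene 0.089 [ 0.5231 -0.0281  0.089 ]
[274.01112254 186.89910741] [273.60522418 196.0593192 ] [256.49833853 192.60731612]
```

View pics/c0.png

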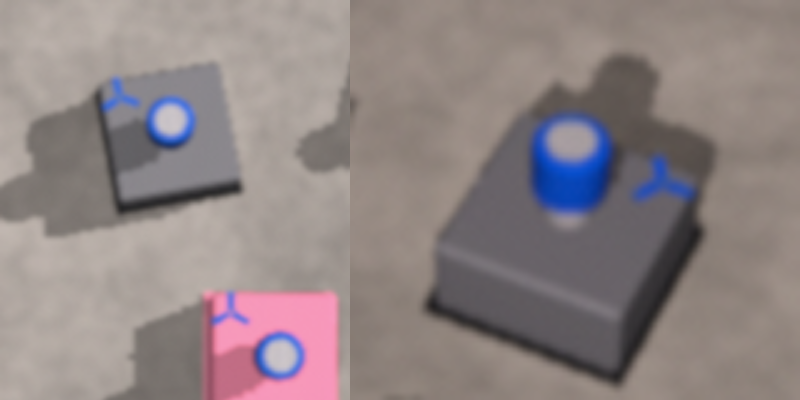

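The crop shows the blue knob on the dark grey box with the blue fan mark (crop 170,121 is about top 256.7,190). The scene view agrees (274,188). The knob is at about (0.514, -0.014). I move above it with the jaw yaw unchanged, since there is clear space on both sides.

Emit:
{"fn": "jog_arm", "kwargs": {"motion": [{"dx": 1.59,"dy": -3.61},{"dx": 1.59,"dy": -3.61},{"dx": 1.59,"dy": -3.61},{"dx": 1.59,"dy": -3.61},{"dx": 1.59,"dy": -3.61},{"dx": 1.59,"dy": -3.61},{"dx": 1.59,"dy": -3.61},{"dx": 1.59,"dy": -3.61},{"dx": 1.59,"dy": -3.61}], "fingers": 8.54}}

```text
validation failed for argument at $.mo...
```

Emit:
{"fn": "jog_arm", "kwargs": {"motion": [{"dx": 1.59,"dy": -3.61},{"dx": 1.59,"dy": -3.61},{"dx": 1.59,"dy": -3.61},{"dx": 1.59,"dy": -3.61},{"dx": 1.59,"dy": -3.61},{"dx": 1.59,"dy": -3.61},{"dx": 1.59,"dy": -3.61},{"dx": 1.59,"dy": -3.61},{"dx": 1.59,"dy": -3.61},{"dz": -3},{"dz": -3},{"dz": 0}]}}

```text
validation failed for argument at $.mo...
```

Emit:
{"fn": "jog_arm", "kwargs": {"motion": [{"dx": 1.59,"dy": -3.61,"dz": 0,"turn": 0},{"dx": 1.59,"dy": -3.61,"dz": 0,"turn": 0},{"dx": 1.59,"dy": -3.61,"dz": 0,"turn": 0},{"dx": 1.59,"dy": -3.61,"dz": 0,"turn": 0},{"dx": 1.59,"dy": -3.61,"dz": 0,"turn": 0},{"dx": 1.59,"dy": -3.61,"dz": 0,"turn": 0},{"dx": 1.59,"dy": -3.61,"dz": 0,"turn": 0},{"dx": 1.59,"dy": -3.61,"dz": 0,"turn": 0},{"dx": 1.59,"dy": -3.61,"dz": 0,"turn": 0}], "fingers": 8.54}}

```text
time: 0.85
tool_pos: [0.3706, 0.3086, 0.2309]
tcp_rot: [-0.537, -3.095, 0.001]
wrist_force: [-0.7, 0.5, 1.1]
width: 0.995
```

Emit:
{"fn": "jog_arm", "kwargs": {"motion": [{"dx": 1.59,"dy": -3.61,"dz": 0,"turn": 0},{"dx": 1.59,"dy": -3.61,"dz": 0,"turn": 0},{"dx": 1.59,"dy": -3.61,"dz": 0,"turn": 0},{"dx": 1.59,"dy": -3.61,"dz": 0,"turn": 0},{"dx": 1.59,"dy": -3.61,"dz": 0,"turn": 0},{"dx": 1.59,"dy": -3.61,"dz": 0,"turn": 0},{"dx": 1.59,"dy": -3.61,"dz": 0,"turn": 0},{"dx": 1.59,"dy": -3.61,"dz": 0,"turn": 0},{"dx": 1.59,"dy": -3.61,"dz": 0,"turn": 0},{"dx": 0,"dy": 0,"dz": -4,"turn": 0},{"dx": 0,"dy": 0,"dz": -4,"turn": 0},{"dx": 0,"dy": 0,"dz": 0,"turn": 0}]}}

```text
time: 1.85
tool_pos: [0.5072, -0.0149, 0.143]
tcp_rot: [-0.538, -3.08, 0.002]
wrist_force: [-1.8, -0.4, -1.4]
width: 0.999
```

```bash
python3 - <<'E'
from h import *
b,_=shot("scene"); print(bot.read_state()["tool_pos"])
cv2.imwrite("pics/s1.png",cv2.resize(b[90:260,180:380],None,fx=3,fy=3,interpolation=cv2.INTER_CUBIC))
E
```

```text
[ 0.50888132 -0.01442719  0.14631565]
```

View pics/s1.png

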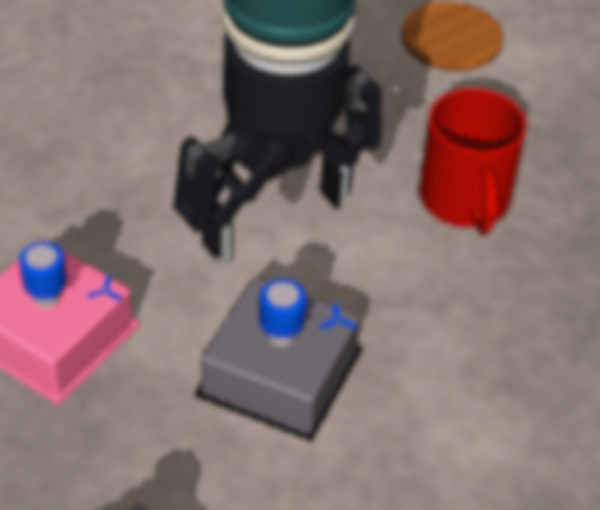

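The crop shows the open fingers centred over the blue knob (tips at crop 227,258 and 340,205; knob at 283,295), with the mug well clear. I descend around the knob.

Emit:
{"fn": "jog_arm", "kwargs": {"motion": [{"dx": 0,"dy": 0,"dz": -2,"turn": 0},{"dx": 0,"dy": 0,"dz": -2,"turn": 0},{"dx": 0,"dy": 0,"dz": -2,"turn": 0},{"dx": 0,"dy": 0,"dz": -2,"turn": 0},{"dx": 0,"dy": 0,"dz": -1.3,"turn": 0},{"dx": 0,"dy": 0,"dz": 0,"turn": 0},{"dx": 0,"dy": 0,"dz": 0,"turn": 0},{"dx": 0,"dy": 0,"dz": 0,"turn": 0}]}}

```text
time: 2.57
tool_pos: [0.5156, -0.014, 0.0606]
tcp_rot: [0.536, 3.092, 0.001]
wrist_force: [0.5, -0.9, 0.2]
width: 1.001
```

```bash
python3 - <<'E'
from h import *
b,_=shot("scene"); a,_=shot("top");s=bot.read_state();print(s["tool_pos"],s["wrist_force"])
cv2.imwrite("pics/s2.png",np.hstack([cv2.resize(b[140:240,220:320],None,fx=4,fy=4,interpolation=cv2.INTER_CUBIC),cv2.resize(a[140:240,206:306],None,fx=4,fy=4,interpolation=cv2.INTER_CUBIC)]))
E
```

```text
[ 0.51555094 -0.01422143  0.06049457] [0.1440169  0.52061935 0.12038107]
```

View pics/s2.png

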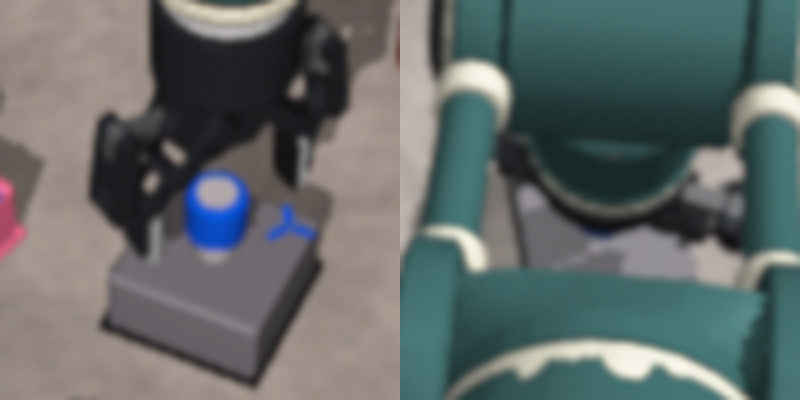

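The open fingers straddle the knob (knob at crop 217,210; tips at 152,262 and 300,185), centred to about 2 mm. I lower slightly and close.

Emit:
{"fn": "jog_arm", "kwargs": {"motion": [{"dx": 0,"dy": 0,"dz": -0.4,"turn": 0},{"dx": 0,"dy": 0,"dz": 0,"turn": 0},{"dx": 0,"dy": 0,"dz": 0,"turn": 0},{"dx": 0,"dy": 0,"dz": 0,"turn": 0}]}}

```text
time: 3.0
tool_pos: [0.5137, -0.0143, 0.0544]
tcp_rot: [-0.537, -3.095, -0.0]
wrist_force: [0.2, -0.1, -1.3]
width: 1.003
```

Emit:
{"fn": "jog_arm", "kwargs": {"motion": [{"dx": 0,"dy": 0,"dz": 0,"turn": 0},{"dx": 0,"dy": 0,"dz": 0,"turn": 0},{"dx": 0,"dy": 0,"dz": 0,"turn": 0},{"dx": 0,"dy": 0,"dz": 0,"turn": 0},{"dx": 0,"dy": 0,"dz": 0,"turn": 0},{"dx": 0,"dy": 0,"dz": 0,"turn": 0},{"dx": 0,"dy": 0,"dz": 0,"turn": 0},{"dx": 0,"dy": 0,"dz": 0,"turn": 0},{"dx": 0,"dy": 0,"dz": 0,"turn": 0},{"dx": 0,"dy": 0,"dz": 0,"turn": 0},{"dx": 0,"dy": 0,"dz": 0,"turn": 0},{"dx": 0,"dy": 0,"dz": 0,"turn": 0}], "fingers": 2.5, "grip_force": 40}}

```text
time: 4.0
tool_pos: [0.5141, -0.0134, 0.0546]
tcp_rot: [0.538, 3.095, 0.002]
wrist_force: [0.2, 5.2, 3.1]
width: 0.381
```

Gripped: the opening is about 33 mm. I pull up.

Emit:
{"fn": "jog_arm", "kwargs": {"motion": [{"dx": 0,"dy": 0,"dz": 0.4,"turn": 0},{"dx": 0,"dy": 0,"dz": 0.4,"turn": 0},{"dx": 0,"dy": 0,"dz": 0.4,"turn": 0},{"dx": 0,"dy": 0,"dz": 0.4,"turn": 0},{"dx": 0,"dy": 0,"dz": 0.3,"turn": 0},{"dx": 0,"dy": 0,"dz": 0.1,"turn": 0},{"dx": 0,"dy": 0,"dz": 0.1,"turn": 0},{"dx": 0,"dy": 0,"dz": 0,"turn": 0},{"dx": 0,"dy": 0,"dz": 0,"turn": 0},{"dx": 0,"dy": 0,"dz": 0,"turn": 0},{"dx": 0,"dy": 0,"dz": 0,"turn": 0},{"dx": 0,"dy": 0,"dz": 0,"turn": 0}]}}

```text
time: 5.0
tool_pos: [0.514, -0.0134, 0.0747]
tcp_rot: [0.538, 3.095, 0.002]
wrist_force: [2.9, 5.2, -3.7]
width: 0.384
```

```bash
python3 - <<'E'
from h import *
b,_=shot("scene");s=bot.read_state();print(s["tool_pos"],s["wrist_force"],s["width"])
cv2.imwrite("pics/s3.png",cv2.resize(b[140:240,220:320],None,fx=5,fy=5,interpolation=cv2.INTER_CUBIC))
E
```

```text
[ 0.51404452 -0.01341963  0.07470451] [ 2.70386353  4.58269319 -4.67910788] 0.3864425776865745
```

View pics/s3.png

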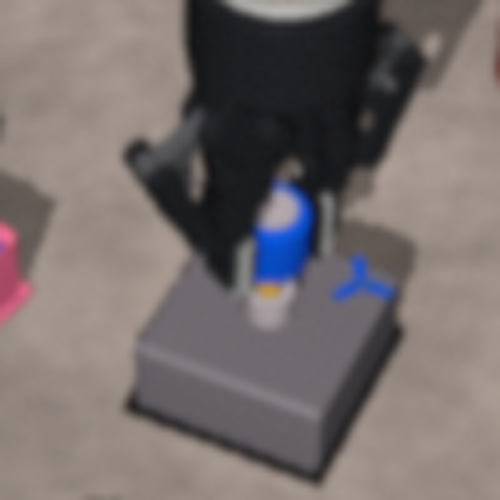

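The knob has risen: the orange stem shows at crop (270,290) above the collar at (270,312). I pull 2 mm more to feel the stop, then wait 2.4 s.

Emit:
{"fn": "jog_arm", "kwargs": {"motion": [{"dx": 0,"dy": 0,"dz": 0.1,"turn": 0},{"dx": 0,"dy": 0,"dz": 0.1,"turn": 0},{"dx": 0,"dy": 0,"dz": 0,"turn": 0},{"dx": 0,"dy": 0,"dz": 0,"turn": 0},{"dx": 0,"dy": 0,"dz": 0,"turn": 0},{"dx": 0,"dy": 0,"dz": 0,"turn": 0},{"dx": 0,"dy": 0,"dz": 0,"turn": 0},{"dx": 0,"dy": 0,"dz": 0,"turn": 0},{"dx": 0,"dy": 0,"dz": 0,"turn": 0},{"dx": 0,"dy": 0,"dz": 0,"turn": 0},{"dx": 0,"dy": 0,"dz": 0,"turn": 0},{"dx": 0,"dy": 0,"dz": 0,"turn": 0}]}}

```text
time: 6.05
tool_pos: [0.5139, -0.0134, 0.0748]
tcp_rot: [0.538, 3.095, 0.002]
wrist_force: [8.6, 4.0, -16.5]
width: 0.385
```

Emit:
{"fn": "jog_arm", "kwargs": {"motion": [{"dx": 0,"dy": 0,"dz": 0,"turn": 0},{"dx": 0,"dy": 0,"dz": 0,"turn": 0},{"dx": 0,"dy": 0,"dz": 0,"turn": 0},{"dx": 0,"dy": 0,"dz": 0,"turn": 0},{"dx": 0,"dy": 0,"dz": 0,"turn": 0},{"dx": 0,"dy": 0,"dz": 0,"turn": 0},{"dx": 0,"dy": 0,"dz": 0,"turn": 0},{"dx": 0,"dy": 0,"dz": 0,"turn": 0},{"dx": 0,"dy": 0,"dz": 0,"turn": 0},{"dx": 0,"dy": 0,"dz": 0,"turn": 0},{"dx": 0,"dy": 0,"dz": 0,"turn": 0},{"dx": 0,"dy": 0,"dz": 0,"turn": 0}]}}

```text
time: 7.05
tool_pos: [0.5139, -0.0135, 0.0748]
tcp_rot: [0.538, 3.095, 0.002]
wrist_force: [10.0, 4.9, -17.0]
width: 0.385
```

```bash
python3 - <<'E'
from h import *
b,_=shot("scene");cv2.imwrite("pics/s4.png",b);s=bot.read_state();print(s["tool_pos"],s["wrist_force"],s["width"])
# steel disc centre: grey blob near the expected pixel, at several pull-outs
for e in(0,.01,.015,.02):print(e,proj("scene",[.514,-.0145,.089+e]).round(1))
h=cv2.cvtColor(b,cv2.COLOR_BGR2HSV);m=cv2.inRange(h,(95,150,60),(130,255,255));m[:, :262]=0;m[:,285:]=0
ys,xs=np.nonzero(m[150:210]);print("blue rows",ys.min()+150,ys.max()+150,xs.min(),xs.max())
b0=cv2.imread("pics/s0.png");h=cv2.cvtColor(b0,cv2.COLOR_BGR2HSV);m=cv2.inRange(h,(95,150,60),(130,255,255));m[:, :262]=0;m[:,285:]=0
ys,xs=np.nonzero(m[150:210]);print("home rows",ys.min()+150,ys.max()+150)
E
```

```text
[ 0.51396933 -0.01343861  0.07484809] [  9.02930995   5.20594403 -15.98131598] 0.3857622261926549
0 [273.9 187.6]
0.01 [274.  184.5]
0.015 [274.1 182.9]
0.02 [274.2 181.3]
blue rows 177 195 271 282
home rows 185 201
```

The stop is firmly felt: 17 N with the TCP no longer rising, and the blue edge is up 6–8 px. It has been out for over 2 s, so I push back home with 3 mm of overtravel.

Emit:
{"fn": "jog_arm", "kwargs": {"motion": [{"dx": 0,"dy": 0,"dz": -0.4,"turn": 0},{"dx": 0,"dy": 0,"dz": -0.4,"turn": 0},{"dx": 0,"dy": 0,"dz": -0.4,"turn": 0},{"dx": 0,"dy": 0,"dz": -0.4,"turn": 0},{"dx": 0,"dy": 0,"dz": -0.4,"turn": 0},{"dx": 0,"dy": 0,"dz": -0.2,"turn": 0},{"dx": 0,"dy": 0,"dz": -0.1,"turn": 0},{"dx": 0,"dy": 0,"dz": -0.1,"turn": 0},{"dx": 0,"dy": 0,"dz": -0.1,"turn": 0},{"dx": 0,"dy": 0,"dz": 0,"turn": 0},{"dx": 0,"dy": 0,"dz": 0,"turn": 0},{"dx": 0,"dy": 0,"dz": 0,"turn": 0}]}}

```text
time: 8.1
tool_pos: [0.5142, -0.0135, 0.0545]
tcp_rot: [0.538, 3.095, 0.002]
wrist_force: [-5.8, 5.6, 15.8]
width: 0.385
```

Emit:
{"fn": "jog_arm", "kwargs": {"motion": [{"dx": 0,"dy": 0,"dz": 0,"turn": 0},{"dx": 0,"dy": 0,"dz": 0,"turn": 0},{"dx": 0,"dy": 0,"dz": 0,"turn": 0},{"dx": 0,"dy": 0,"dz": 0,"turn": 0}]}}

```text
time: 8.43
tool_pos: [0.5141, -0.0134, 0.0545]
tcp_rot: [0.538, 3.095, 0.002]
wrist_force: [-6.3, 5.8, 16.1]
width: 0.386
```

At the home stop: the TCP is back at 0.0545 with 16 N of push. I unload, open and go up.

Emit:
{"fn": "jog_arm", "kwargs": {"motion": [{"dx": 0,"dy": 0,"dz": 0.2,"turn": 0},{"dx": 0,"dy": 0,"dz": 0,"turn": 0}]}}

```text
time: 8.6
tool_pos: [0.5141, -0.0134, 0.055]
tcp_rot: [0.538, 3.094, 0.002]
wrist_force: [0.1, 5.6, 3.0]
width: 0.386
```

Emit:
{"fn": "jog_arm", "kwargs": {"motion": [{"dx": 0,"dy": 0,"dz": 0,"turn": 0},{"dx": 0,"dy": 0,"dz": 0,"turn": 0},{"dx": 0,"dy": 0,"dz": 0,"turn": 0},{"dx": 0,"dy": 0,"dz": 0,"turn": 0},{"dx": 0,"dy": 0,"dz": 0,"turn": 0},{"dx": 0,"dy": 0,"dz": 0,"turn": 0},{"dx": 0,"dy": 0,"dz": 0,"turn": 0},{"dx": 0,"dy": 0,"dz": 0,"turn": 0},{"dx": 0,"dy": 0,"dz": 0,"turn": 0},{"dx": 0,"dy": 0,"dz": 0,"turn": 0},{"dx": 0,"dy": 0,"dz": 0,"turn": 0},{"dx": 0,"dy": 0,"dz": 0,"turn": 0}], "fingers": 8.54}}

```text
time: 9.6
tool_pos: [0.5137, -0.0143, 0.0543]
tcp_rot: [0.537, 3.095, -0.0]
wrist_force: [0.6, 0.2, -0.3]
width: 1.005
```

Emit:
{"fn": "jog_arm", "kwargs": {"motion": [{"dx": 0,"dy": 0,"dz": 1.5,"turn": 0},{"dx": 0,"dy": 0,"dz": 2,"turn": 0},{"dx": 0,"dy": 0,"dz": 2,"turn": 0},{"dx": 0,"dy": 0,"dz": 2,"turn": 0},{"dx": 0,"dy": 0,"dz": 2,"turn": 0},{"dx": 0,"dy": 0,"dz": 2,"turn": 0},{"dx": 0,"dy": 0,"dz": 2,"turn": 0},{"dx": 0,"dy": 0,"dz": 1.5,"turn": 0},{"dx": 0,"dy": 0,"dz": 0,"turn": 0},{"dx": 0,"dy": 0,"dz": 0,"turn": 0},{"dx": 0,"dy": 0,"dz": 0,"turn": 0},{"dx": 0,"dy": 0,"dz": 0,"turn": 0}]}}

```text
time: 10.6
tool_pos: [0.5126, -0.0142, 0.2025]
tcp_rot: [-0.537, -3.092, 0.0]
wrist_force: [0.2, -0.5, 0.5]
width: 0.996
```

```bash
python3 - <<'E'
from h import *
b,_=shot("scene");s=bot.read_state();print(s["time"],s["tool_pos"],s["wrist_force"],s["width"])
for n in(cv2.imread("pics/s0.png"),b):
    h=cv2.cvtColor(n,cv2.COLOR_BGR2HSV);m=cv2.inRange(h,(95,150,60),(130,255,255));m[:, :262]=0;m[:,285:]=0
    ys,xs=np.nonzero(m[150:210]);r=cv2.inRange(h,(0,150,60),(5,255,255));print(ys.min()+150,ys.max()+150,cv2.boundingRect(r))
cv2.imwrite("pics/s5.png",b)
E
```

```text
10.65 [ 0.5126022  -0.01419276  0.20248737] [-0.42852808  0.12982741  1.04988352] 1.0006590132136528
185 201 (320, 119, 35, 49)
185 201 (320, 119, 35, 49)
```

View pics/s5.png

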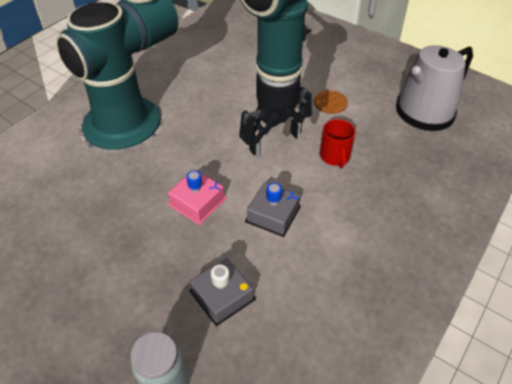

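The blue knob is home at (274,193) on the same pixel rows as at the start. The mug at (338,142) and the white knob at (220,275) are unmoved, and the gripper is clear. I hand in.

```bash
python3 -c "
from workcell import bot
print(bot.finish_job())"
```

```text
the job is handed in; nothing more can be done
None
```

I tested the fan as asked: I pulled the blue knob on the grey fan-marked box up to its stop, left it out for more than 2 s, then pushed it home and let go. I handed the job in at about 10.7 s; no verdict is reported.

- **Pull:** the tool rose 20 mm, then stopped rising while pulling with about 17 N. The orange stem under the knob was visible.
- **Push home:** the tool came back to its starting grip height and held there against about 16 N.
- **Last picture:** the knob covers the same pixel rows as at the start (185–201), and the red mug's outline is unchanged. By eye, the white lamp knob has not moved.
- **Gripper:** it is open, about 11 cm above the knob, and the wrist force is near zero.

None of the checks failed. The only disagreement was a few millimetres between the two cameras on the knob's position, well within the gripper's clearance.

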